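Push the slide box home into the corner stop

ROBOT

A 7-joint arm with a two-finger parallel gripper is mounted at the origin on a cart in front of the work surface, level with it; the furniture and walls round the work are solid. World frame = base frame: x ahead of the robot, y to its left, z up, the work surface at z = 0. Lengths are in mm, angles in rad, forces in N, time in s.
With the tool pointing down it reaches from about 400 to 875 mm from the base axis. Payload 4.4 kg.
Tool frame: the origin (TCP) lies midway between the tips of the shut fingers; the grasp point (between the pads) lies 19 mm behind it; z points along the fingers, y is the direction in which the jaws open and shut (so a half turn about z gives the same grasp; the last joint's range is limited). The gripper opens to 85 mm and grips with 20 to 120 N. Pads are 22 mm wide; open, the fingers measure 114 mm over their backs; the gripper's body (76 mm by 85 mm) begins 54 mm behind the grasp point. The pads swing forward as they close: fully open they stand 13 mm farther back than shut.
Start: joints at [1.264, 0.628, 0.038, 1.517, -0.027, 0.996, -0.02], TCP at [155.039, -631.253, 231.313] pointing down, gripper open.
Joint ranges: [-3.06, 3.06], [-0.37, 2.12], [-1.25, 1.32], [0.18, 2.47], [-1.1, 4.24], [0.23, 1.98], [-2.94, 2.94]. Speed limits (rad/s): [2.57, 2.57, 3.14, 3.14, 3.14, 3.14, 3.14].

INTERFACE

Orientations are given as [roll, pitch, yaw] about the fixed x, y, z axes, in that order (R = Rz(yaw) Ry(pitch) Rx(roll)).
In Python, from cell import * gives the robot as it stands. The module is installed in compiled form; this text tells all that it offers.
- The arm moves only by the tool move_arm, never from a script. Its argument "series" is a list of rows, each a list of 2 entries, a list of its own where there are three numbers: the shift along the tool's x, y, z in m, then the turn about the tool's z in rad. In form: [[[x, y, z], yaw], ...]. A call has 1 to 5 rows; each row is the pose to reach, as a shift and turn from the pose measured when the call began, along the tool's axes at that moment; what a row does not reach only later rows make up. A row lasts 1/8 s, in which the tool goes at most 62.5 mm and 10.7 degrees, less where a joint would pass 70% of its speed; a pose out of reach is approached as far as the arm can. A call with a gripper value outside its range is refused whole. "claw" is the opening, from 0 (shut) to 1 (fully open), set as the call begins (left out, the last holds). The fingers move at their own pace and stop on an object; the grip force is fixed at half the most. Time passes only in rows, so rows that repeat a pose let the fingers close. It gives the time, the measured TCP pose, the force and the opening at its end, in the units of the state.
- read_state(): the state, without advancing time (a new reading comes with each control period).
- get_image(name): name is "scene" or "top" or "wrist"; returns the picture (480x640x3 uint8, blue, green, red); there is no depth.
- camera_model(name): a dict with "fov_y" (degrees; the focal length in pixels is half the picture's height over the tangent of half this angle, whatever the lens; pixels are square), "cx", "cy" (the principal point, pixels), "pose" (4x4, takes a point from camera to world coordinates); the wrist camera has in their place "tool_from_camera" (4x4, takes a point from camera to tool coordinates, whose origin is the TCP and whose axes are the flange's). Camera axes: x right, y down, z forward; pixel columns grow to the right and rows downward; lengths in mm; the calibration is good to about 2 mm. A picture is of the moment at which its call begins: read the wrist's pose just before it. camera_model takes no time and is no camera call.
- finish_job(): hands the job in, once; it reports no verdict.
The state is a dict: "clock": time; "qpos": joint angles; "qd": joint speeds; "tau": joint torques, N m; "eef_pos": TCP position; "tool_rot": TCP orientation; "force": force on the tool from outside, world axes, zero at the start; "torque": the same for the moment, N m; "width": finger opening in mm.
Only numpy, scipy, OpenCV 4.12 (cv2) and the standard library are available. Lean on these libraries where they do the work, as an engineer would, in place of code of your own. Each camera call takes 0.05 s, during which the arm holds its last target. There are 200 camera calls.

TASK

Push the wooden slide box along the desk until it sits snugly in the inside corner of the metal corner stop, one long side flat against the far fence and one end flat against the fence on the right. Only push it along: do not pick it up, lift it or tip it. Leave the vial, the small specimen box and the petri dish where they stand.

Things in the scene. Friction and masses are not known exactly. Their poses are not given: they have to be found in the camera images.
- slide_box: Closed brown wooden box with a small brass catch in front, loose on the desk; 100 x 156 mm, 55 mm high, 0.25 to 0.6 kg; the lid does not open. Origin on the underside: sides at x = -51 mm (front with catch, roughly facing the robot) and x = +49 mm (back), ends at y = -78 and +78 mm; z up.
- corner_stop: L of two aluminium bars screwed to the desk, 16 mm thick, 25 mm high, fixed. Origin on the desk in the inside corner. Far fence: inner face x = 0, y from 0 to +180 mm. Right fence: inner face y = 0, x from 0 to -190 mm. The seated box lies in x < 0, y > 0, its origin at x = -49, y = +78 mm, axes parallel to the stop's. x points roughly away from the robot, y to its left.
- vial: Bystander: loose glass vial with a grey and orange stopper, 36 mm across, 55 mm high, standing on the desk behind the far fence. Origin at the centre of its foot.
- specimen_box: Bystander: loose small clear plastic box with a pale stone on a black base, 44 x 41 mm, 31 mm high, on the desk at the right, nearer the robot than the end of the fence on the right. Origin at the centre of its underside.
- petri_dish: Bystander: loose clear round dish with grains, 60 mm across, 13 mm high, on the desk at the left. Origin at the centre of its underside.

How it is judged (in metres and radians):
At the end, for the whole second after the job is handed in: The slide box lies flat and at rest on the desk in the corner of the stop: in the stop's frame its origin is within 4 mm of x = -49 mm and of y = +78 mm, turned less than 0.04 rad from square; vial, specimen box and petri dish are each within 20 mm of where they stood (x of slide_box in the frame of corner_stop between -0.053 and -0.045 m and y of slide_box in the frame of corner_stop between 0.074 and 0.082 m and angle between the x axis of slide_box and the x axis of corner_stop, either way round below 0.04 rad and height (world z) of slide_box below 0.004 m and angle between slide_box's own z axis and vertical below 0.03 rad and linear speed of slide_box below 0.01 m/s and distance of each of vial, specimen_box, petri_dish from where it was at the start of the episode below 0.02 m); the robot touches nothing.
It fails at once if the slide box is lifted more than 6 mm off the desk (height (world z) of slide_box above 0.006 m).
It fails at once if the slide box is tipped more than 0.15 rad (angle between slide_box's own z axis and vertical above 0.15 rad).
It fails at once if the stoppered vial is moved more than 20 mm (distance of vial from where it was at the start of the episode above 0.02 m).
It fails at once if the small clear specimen box is moved more than 20 mm (distance of specimen_box from where it was at the start of the episode above 0.02 m).
It fails at once if the petri dish is moved more than 20 mm (distance of petri_dish from where it was at the start of the episode above 0.02 m).
It also fails if it takes over 54 s, if anything falls off the work surface, if the arm or the gripper's body presses on something with over 40 N, if the wrist force passes 120 N, or if a joint passes its speed limit or range.

## Working session

There is one attempt and no reset: what is moved stays moved. The work goes in short steps, Python scripts to look and compute and a tool call to move; the robot and the scene stay as the last step left them, time stands still between calls to the robot, and variables do not carry over. Pictures are saved under pics/ and viewed, about 8 in all and at most 12, crops included, and the job is handed in when it is done.

Besides the shell and the picture viewer there is one more tool, called after "Emit:" in YAML: its name, and indented under it one key for each argument. move_arm: Moves the arm, as the interface text tells. Its arguments: {"type":"object","properties":{"series":{"type":"array"},"claw":{"type":"number"}},"required":["series"]}

```bash
mkdir -p pics
python3 - <<'E'
from cell import *
import cv2
print(read_state())
for n in("scene","top"):
    cv2.imwrite(f"pics/{n}0.png",get_image(n)); print(n,camera_model(n))
print(camera_model("wrist"))
E
```

```text
{'clock': 0.0, 'qpos': array([ 1.26420799,  0.62936172,  0.03844612,  1.51836293, -0.0270045 ,
        0.99630306, -0.01999174]), 'qd': array([ 0.00013843, -0.00141956, -0.00034683,  0.00025937, -0.00058015,
        0.00026894, -0.00019862]), 'tau': array([ 2.27233586e-04, -5.63398933e+01,  1.22643001e+00, -1.93441808e+01,
        1.10843580e-02,  1.07665957e-02, -4.68893489e-06]), 'eef_pos': array([ 154.88214068, -630.63328855,  230.38068327]), 'tool_rot': array([-3.13967588e+00,  2.47528941e-05,  2.40790917e-01]), 'force': array([-0.30400573, -0.38451983, -0.37255083]), 'torque': array([ 0.02871871,  0.03495137, -0.01276433]), 'width': 85.1133833419548}
scene {'fov_y': 42.131862829776146, 'cx': 318.4634413887973, 'cy': 239.01185015261686, 'pose': array([[-7.19658827e-01, -4.16447274e-01,  5.55574335e-01,
        -4.16043761e+01],
       [-6.93959035e-01,  4.05333911e-01, -5.95084261e-01,
         5.79208822e+02],
       [ 2.26281005e-02, -8.13803471e-01, -5.80699475e-01,
         6.57680907e+02],
       [ 0.00000000e+00,  0.00000000e+00,  0.00000000e+00,
         1.00000000e+00]])}
[... 175 characters left out ...]
],
       [-9.99693531e-01,  2.19593557e-02, -1.14293883e-02,
        -2.91081404e+01],
       [ 1.01595925e-02, -5.70907962e-02, -9.98317296e-01,
         1.01545874e+03],
       [ 0.00000000e+00,  0.00000000e+00,  0.00000000e+00,
         1.00000000e+00]])}
{'fov_y': 67.03655302304436, 'cx': 321.2037012582678, 'cy': 238.4391160799748, 'tool_from_camera': array([[-3.90253373e-04, -9.64226973e-01, -2.65077710e-01,
         6.61165656e+01],
       [ 9.99999884e-01, -4.51236243e-04,  1.69161072e-04,
         2.04179702e-01],
       [-2.82722338e-04, -2.65077613e-01,  9.64227037e-01,
        -1.42451660e+02],
       [ 0.00000000e+00,  0.00000000e+00,  0.00000000e+00,
         1.00000000e+00]])}
```

View pics/top0.png

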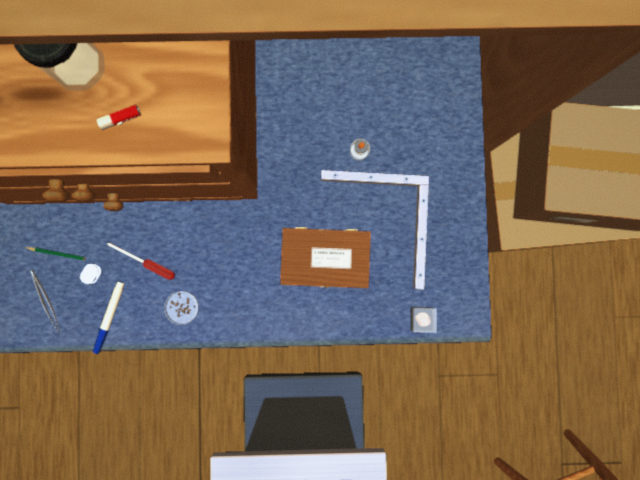

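View pics/scene0.png

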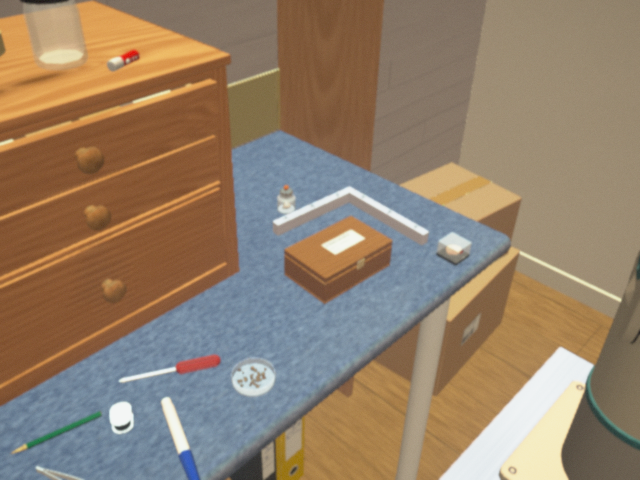

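The top view shows the slide box at about px (325,258), the inside corner near (418,185), the vial at (360,148), the specimen box at (424,320) and the dish at (182,307). I'll enlarge it to measure.

Run:
```python
import cv2
i=cv2.imread("pics/top0.png")[140:340,270:450]
i=cv2.resize(i,None,fx=3,fy=3,interpolation=cv2.INTER_CUBIC)
cv2.imwrite("pics/crop0.png",i)
```

```text
(no output)
```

View pics/crop0.png

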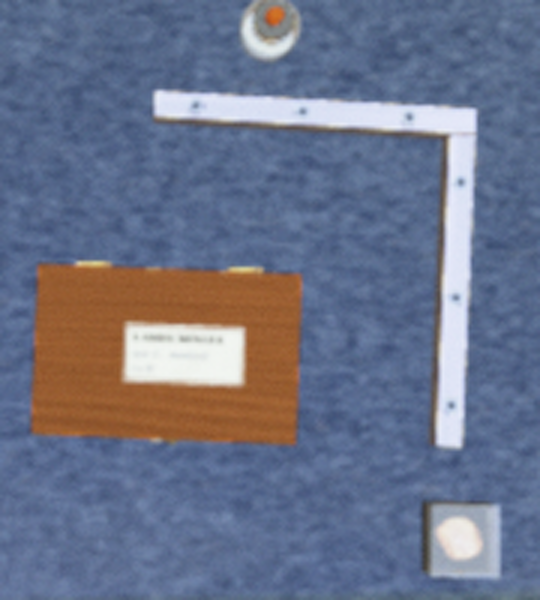

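Crop coordinates:
- **Fence, inner top edge:** (155,119), (447,133) and (434,446).
- **Box lid corners:** (38,265), (301,275), (297,444) and (33,434).

```bash
cat > h.py <<'E'
from cell import *
import numpy as np, cv2
def cam(n,st=None):
    m=camera_model(n)
    if 'pose' in m: T=m['pose']
    else:
        from scipy.spatial.transform import Rotation as R
        B=np.eye(4);B[:3,:3]=R.from_euler('xyz',st['tool_rot']).as_matrix();B[:3,3]=st['eef_pos'];T=B@m['tool_from_camera']
    return 240/np.tan(np.radians(m['fov_y']/2)),m['cx'],m['cy'],T
def px2w(c,u,v,z):
    f,cx,cy,T=c; d=T[:3,:3]@np.array([(u-cx)/f,(v-cy)/f,1]); o=T[:3,3]
    return o+d*(z-o[2])/d[2]
def w2px(c,p):
    f,cx,cy,T=c; q=T[:3,:3].T@(np.array(p)-T[:3,3]); return np.array([cx+f*q[0]/q[2],cy+f*q[1]/q[2]])
E
python3 - <<'E'
from h import *
np.set_printoptions(precision=1,suppress=True)
c=cam("top"); g=lambda u,v,z:px2w(c,270+u/3-.33,140+v/3-.33,z)[:2]
F=[g(155,119,25),g(447,133,25),g(434,446,25)]; B=[g(38,265,55),g(301,275,55),g(297,444,55),g(33,434,55)]
print("fence",F,[np.linalg.norm(F[i]-F[1]) for i in(0,2)])
d=F[0]-F[1];e=F[1]-F[2];print("ang",np.arctan2(-d[0],d[1]),np.arctan2(e[1],e[0]))
print("box",B,np.mean(B,0),[np.linalg.norm(B[i]-B[(i+1)%4]) for i in range(4)])
d=B[0]-B[1]+B[3]-B[2];e=B[0]+B[1]-B[2]-B[3];print("ang",np.arctan2(-d[0],d[1]),np.arctan2(e[1],e[0]))
print("vial",g(270,30,20),"spec",g(463,540,15),"dish",px2w(c,182,307,6))
s=read_state();print(s['eef_pos'],s['tool_rot'],s['clock'])
E
```

```text
fence [array([647.1, -54.4]), array([ 634.8, -231.6]), array([ 445.5, -217.5])] [np.float64(177.65378283272491), np.float64(189.82409655919216)]
ang -0.06913988941370337 -0.07463335400275323
box [array([557.3,  16.8]), array([ 548.1, -137. ]), array([ 449.5, -131.9]), array([458.8,  21.6])] [503.5 -57.6] [np.float64(154.10923524924965), np.float64(98.72331796124188), np.float64(153.78694276034383), np.float64(98.62236877953639)]
ang -0.06023095557213706 -0.050287504960145495
vial [ 701.4 -126.2] spec [ 388.1 -235.1] dish [420.7 205.    6. ]
[ 154.9 -630.7  230.5] [-3.1  0.   0.2] 0.1
```

```bash
cat > goal.py <<'E'
import sys
from h import *
from scipy.spatial.transform import Rotation as R
# args: groups x,y,z,yaw (world)
s=read_state(); Rm=R.from_euler('xyz',s['tool_rot'])
print("t",round(s['clock'],2),"pos",s['eef_pos'].round(1),"rot",s['tool_rot'].round(3),"F",s['force'].round(1),"w",round(s['width'],1),"q",s['qpos'].round(2))
for a in sys.argv[1:]:
    x,y,z,w=map(float,a.split(','))
    print(a,"->",(Rm.inv().apply(np.array([x,y,z])-s['eef_pos'])/1000).round(4).tolist(),round(-(w-s['tool_rot'][2]),3))
E
python3 goal.py 480,-300,200,0.9
```

```text
t 0.1 pos [ 154.9 -630.7  230.5] rot [-3.14   0.     0.241] F [0.4 0.3 0.1] w 85.6 q [ 1.26  0.63  0.04  1.52 -0.03  1.   -0.02]
480,-300,200,0.9 -> [0.3946, -0.2436, 0.0309] -0.659
```

Emit:
move_arm:
  series:
    - [[0.05,-0.03,0.004],-0.09]
    - [[0.1,-0.061,0.008],-0.18]
    - [[0.15,-0.091,0.012],-0.27]
    - [[0.2,-0.122,0.016],-0.36]
    - [[0.25,-0.153,0.02],-0.45]
  claw: 0.4

```text
clock: 0.72
eef_pos: [362.2, -420.9, 210.4]
tool_rot: [-3.14, -0.001, 0.694]
force: [0.6, -1.4, -0.1]
width: 34.4
```

```bash
python3 goal.py 510,-200,180,1.2 505,70,150,1.51
```

```text
t 0.72 pos [ 362.2 -420.9  210.4] rot [-3.14e+00 -1.00e-03  6.94e-01] F [ 0.6 -1.4 -0.1] w 34.4 q [ 0.87  0.52 -0.09  1.81  0.06  0.82 -0.13]
510,-200,180,1.2 -> [0.2548, -0.0753, 0.0308] -0.506
505,70,150,1.51 -> [0.4236, -0.2861, 0.0613] -0.816
```

Emit:
move_arm:
  series:
    - [[0.06,-0.018,0.008],-0.13]
    - [[0.12,-0.036,0.015],-0.26]
    - [[0.18,-0.054,0.023],-0.39]
    - [[0.24,-0.071,0.03],-0.5]
    - [[0.28,-0.11,0.033],-0.58]

```text
clock: 1.35
eef_pos: [509.3, -155.2, 177.3]
tool_rot: [3.141, -0.003, 1.277]
force: [0.7, 0.7, -0.8]
width: 34.0
```

```bash
python3 goal.py 505,65,120,1.51
```

```text
t 1.35 pos [ 509.3 -155.2  177.3] rot [ 3.141e+00 -3.000e-03  1.277e+00] F [ 0.7  0.7 -0.8] w 34.0 q [ 0.41  0.54 -0.24  1.9   0.19  0.72 -0.23]
505,65,120,1.51 -> [0.2094, -0.068, 0.0578] -0.233
```

Emit:
move_arm:
  series:
    - [[0.055,-0.018,0.0],-0.08]
    - [[0.11,-0.036,0.0],-0.16]
    - [[0.165,-0.054,0.0],-0.233]
    - [[0.21,-0.068,0.01],-0.233]
    - [[0.21,-0.068,0.055],-0.233]

```text
clock: 1.98
eef_pos: [507.4, 71.3, 124.2]
tool_rot: [3.134, -0.007, 1.517]
force: [-0.1, -0.9, -1.1]
width: 34.3
```

```bash
python3 - <<'E'
from h import *
np.set_printoptions(precision=1,suppress=True)
cv2.imwrite("pics/s1.png",get_image("scene"))
E
python3 goal.py 505,65,18,1.51
```

```text
t 2.02 pos [502.4  67.7 118. ] rot [-3.137e+00 -2.000e-03  1.514e+00] F [-1.5 -1.1 -3.7] w 34.5 q [-0.01  0.61 -0.26  2.01  0.27  0.56 -0.52]
505,65,18,1.51 -> [-0.0027, 0.0032, 0.0999] 0.004
```

View pics/s1.png

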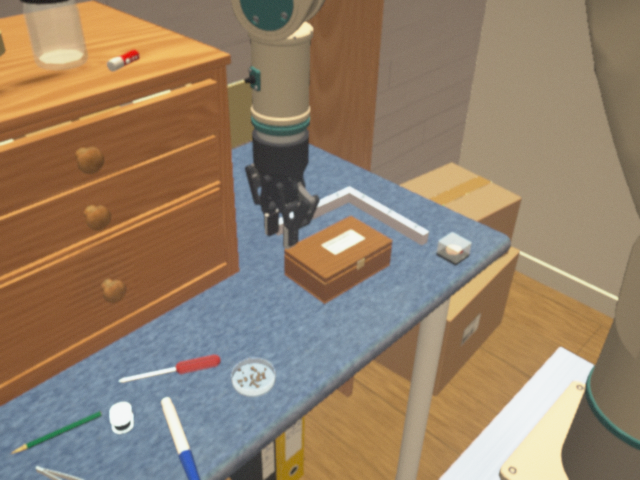

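```bash
python3 goal.py 513,65,18,1.505 511,45,18,1.5
```

```text
t 2.02 pos [502.4  67.7 118. ] rot [-3.137e+00 -2.000e-03  1.514e+00] F [-1.5 -1.1 -3.7] w 34.5 q [-0.01  0.61 -0.26  2.01  0.27  0.56 -0.52]
513,65,18,1.505 -> [-0.0023, 0.0112, 0.0999] 0.009
511,45,18,1.5 -> [-0.0224, 0.0104, 0.0998] 0.014
```

Emit:
move_arm:
  series:
    - [[-0.001,0.011,0.04],0.009]
    - [[-0.002,0.011,0.08],0.012]
    - [[-0.002,0.011,0.1],0.014]
    - [[-0.014,0.011,0.1],0.014]
    - [[-0.022,0.011,0.1],0.014]

```text
clock: 2.65
eef_pos: [512.0, 43.5, 18.7]
tool_rot: [-3.137, -0.001, 1.499]
force: [1.0, 0.4, 0.4]
width: 34.3
```

```bash
python3 goal.py 510,30,18,1.5 505,-46,18,1.5 504.4,-51.7,18,1.5
```

```text
t 2.65 pos [512.   43.5  18.7] rot [-3.137e+00 -1.000e-03  1.499e+00] F [1.  0.4 0.4] w 34.3 q [-0.02  0.79 -0.17  2.04  0.35  0.35 -0.55]
510,30,18,1.5 -> [-0.0136, -0.001, 0.0006] -0.001
505,-46,18,1.5 -> [-0.0898, -0.0005, 0.0005] -0.001
504.4,-51.7,18,1.5 -> [-0.0955, -0.0007, 0.0005] -0.001
```

Slow pushes, about 8 mm per row.

Emit:
move_arm:
  series:
    - [[-0.007,0,0],0]
    - [[-0.014,0,0],0]
    - [[-0.021,0,0],0]
    - [[-0.029,0,0],0]
    - [[-0.037,0,0],0]

```text
clock: 3.28
eef_pos: [509.3, 6.4, 18.7]
tool_rot: [-3.137, -0.002, 1.499]
force: [-0.2, 2.9, 1.9]
width: 34.1
```

Emit:
move_arm:
  series:
    - [[-0.008,0,0],0]
    - [[-0.016,0,0],0]
    - [[-0.024,0,0],0]
    - [[-0.032,0,0],0]
    - [[-0.04,0,0],0]

```text
clock: 3.9
eef_pos: [506.4, -34.0, 18.6]
tool_rot: [-3.137, -0.002, 1.499]
force: [0.2, 2.8, 1.9]
width: 34.0
```

```bash
python3 - <<'E'
from h import *
cv2.imwrite("pics/t2.png",cv2.resize(get_image("top")[120:340,270:450],None,fx=2.7,fy=2.7,interpolation=cv2.INTER_CUBIC))
E
python3 goal.py 504.4,-51.7,18,1.5
```

```text
t 3.95 pos [506.1 -35.7  18.5] rot [-3.137 -0.     1.497] F [-0.   0.8  1.2] w 34.5 q [ 0.14  0.79 -0.18  2.05  0.4   0.34 -0.44]
504.4,-51.7,18,1.5 -> [-0.0161, -0.0006, 0.0005] -0.003
```

View pics/t2.png

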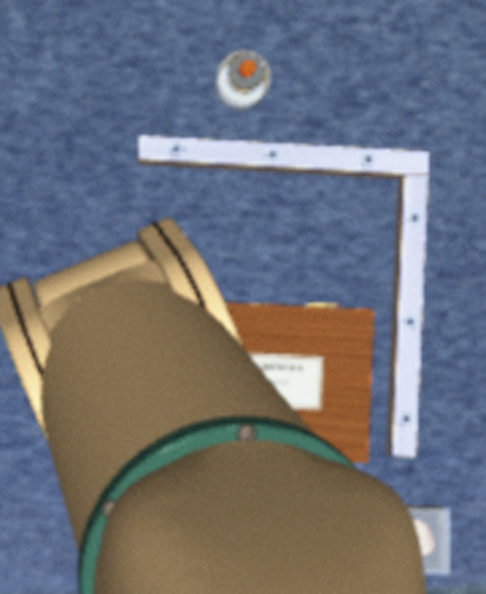

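The box's right end runs from (375,310) to (368,462) in the crop, square to the fence and short of it. I'll work out the gap.

```bash
cat >> h.py <<'E'
C=np.array([634.8,-231.6]);A=-0.072
def stop(p): 
    d=np.array(p)[:2]-C; return np.array([d@[np.cos(A),np.sin(A)],d@[-np.sin(A),np.cos(A)]]).round(1)
E
python3 -c "
from h import *
c=cam('top')
for u,v,z in((375,310,55),(368,462,55),(402,177,25),(390,456,25)): print(stop(px2w(c,270+u/2.7-.3,120+v/2.7-.3,z)))
"; python3 goal.py
```

```text
[-95.5  20. ]
[-194.2   20.7]
[-2.3  0. ]
[-190.3    0.8]
t 3.95 pos [506.1 -35.7  18.5] rot [-3.137 -0.     1.497] F [-0.   0.8  1.2] w 34.5 q [ 0.14  0.79 -0.18  2.05  0.4   0.34 -0.44]
```

Emit:
move_arm:
  series:
    - [[-0.005,0,0],0]
    - [[-0.01,0,0],0]
    - [[-0.015,0,0],0]
    - [[-0.016,0,0],0]
    - [[0.015,0,0],0]

```text
clock: 4.58
eef_pos: [506.7, -24.3, 18.3]
tool_rot: [-3.136, 0.003, 1.492]
force: [1.0, 0.4, 0.2]
width: 33.8
```

```bash
python3 goal.py 500,0,120,1.5 390,-80,130,0.6 395,-150,130,-0.072 405,-145,18,-0.072
```

```text
t 4.58 pos [506.7 -24.3  18.3] rot [-3.136e+00  3.000e-03  1.492e+00] F [1.  0.4 0.2] w 33.8 q [ 0.11  0.79 -0.18  2.05  0.39  0.34 -0.47]
500,0,120,1.5 -> [0.0234, -0.0092, -0.1017] -0.008
390,-80,130,0.6 -> [-0.0651, -0.1126, -0.1109] 0.892
395,-150,130,-0.072 -> [-0.1345, -0.102, -0.1107] 1.564
405,-145,18,-0.072 -> [-0.1284, -0.0918, 0.0012] 1.564
```

Emit:
move_arm:
  series:
    - [[0.005,0,-0.055],0]
    - [[0.003,-0.005,-0.105],0.17]
    - [[-0.01,-0.03,-0.11],0.35]
    - [[-0.03,-0.055,-0.11],0.53]
    - [[-0.06,-0.08,-0.11],0.71]

```text
clock: 5.2
eef_pos: [421.7, -78.1, 129.2]
tool_rot: [-3.139, 0.006, 0.777]
force: [0.1, -0.3, -0.5]
width: 34.5
```

```bash
python3 goal.py 417,-134,125,-0.072
```

```text
t 5.2 pos [421.7 -78.1 129.2] rot [-3.139  0.006  0.777] F [ 0.1 -0.3 -0.5] w 34.5 q [ 0.19  0.5  -0.1   2.2   0.12  0.44 -0.8 ]
417,-134,125,-0.072 -> [-0.0425, 0.0365, 0.0043] 0.849
```

Emit:
move_arm:
  series:
    - [[-0.01,0.008,0.0],0.17]
    - [[-0.02,0.016,0.0],0.34]
    - [[-0.03,0.025,0.0],0.51]
    - [[-0.042,0.036,0.0],0.68]
    - [[-0.0425,0.0365,0.0],0.849]
  claw: 0.7

```text
clock: 5.82
eef_pos: [416.2, -135.8, 129.3]
tool_rot: [3.137, 0.007, -0.081]
force: [0.1, 1.4, 0.1]
width: 59.5
```

```bash
python3 - <<'E'
from h import *
s=read_state();cv2.imwrite("pics/w3.png",get_image("wrist")); print(s['eef_pos'],s['tool_rot'])
E
python3 goal.py 419,-134,18,-0.072
```

```text
[ 416.22448947 -135.82541391  129.31166581] [ 3.13714409  0.00693451 -0.08091748]
t 5.88 pos [ 416.3 -135.2  129.3] rot [ 3.137  0.007 -0.085] F [-0.8 -0.  -0.7] w 59.7 q [ 0.15  0.52  0.13  2.19 -0.14  0.45 -1.27]
419,-134,18,-0.072 -> [0.0034, -0.0019, 0.1112] -0.013
```

View pics/w3.png

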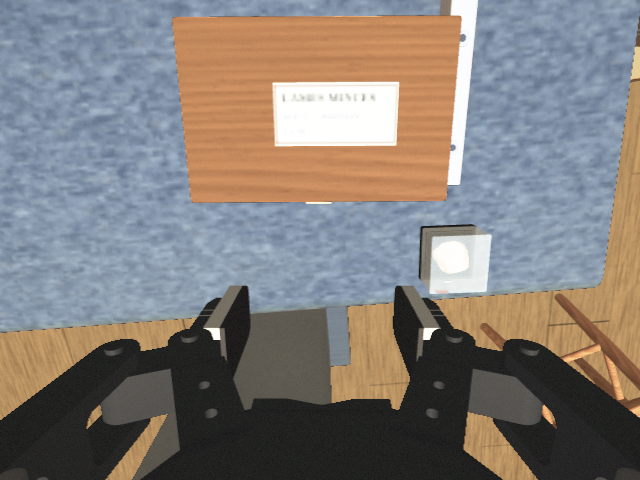

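The box lies square just short of the right fence, with lid corners at (175,17), (461,16), (446,201) and (191,202). The specimen box is at (455,258), clear of the fingers.

Run:
```python
from h import *
c=cam('wrist',{'eef_pos':np.array([416.2,-135.8,129.3]),'tool_rot':np.array([3.13714,.00693,-.0809])})
for u,v,z in((175,17,55),(461,16,55),(446,201,55),(191,202,55),(462,185,25),(460,184,0)): print(px2w(c,u,v,z).round(1),stop(px2w(c,u,v,z)))
```

```text
[549.7 -70.1  55. ] [-96.5 155. ]
[ 538.1 -220.8   55. ] [-97.2   3.8]
[ 439.5 -214.1   55. ] [-196.1    3.4]
[451.5 -60.9  55. ] [-195.1  157.1]
[ 443.5 -235.    25. ] [-190.5  -17.1]
[ 440.4 -243.     0. ] [-193.1  -25.4]
```

Emit:
move_arm:
  series:
    - [[0.002,-0.001,0.04],-0.01]
    - [[0.003,-0.002,0.08],-0.013]
    - [[0.003,-0.002,0.105],-0.013]
    - [[0.003,-0.002,0.111],-0.013]

```text
clock: 6.38
eef_pos: [416.1, -131.2, 23.3]
tool_rot: [-3.137, 0.015, -0.07]
force: [0.0, 0.8, -0.1]
width: 60.1
```

```bash
python3 goal.py 419,-134,18,-0.072
```

```text
t 6.38 pos [ 416.1 -131.2   23.3] rot [-3.137  0.015 -0.07 ] F [ 0.   0.8 -0.1] w 60.1 q [ 0.09  0.76  0.23  2.24 -0.73  0.24 -0.67]
419,-134,18,-0.072 -> [0.0032, 0.0026, 0.0052] 0.002
```

Emit:
move_arm:
  series:
    - [[0.008,0,0.002],0]
    - [[0.016,0,0.003],0]
    - [[0.023,0,0.003],0]
    - [[0.03,0,0.003],0]
    - [[0.038,0,0.003],0]

```text
clock: 7.0
eef_pos: [453.7, -133.8, 20.0]
tool_rot: [-3.137, 0.016, -0.07]
force: [-3.0, 1.3, 1.8]
width: 59.7
```

Emit:
move_arm:
  series:
    - [[0.008,0,0],0]
    - [[0.016,0,0],0]
    - [[0.024,0,0],0]
    - [[0.032,0,0],0]
    - [[0.04,0,0],0]

```text
clock: 7.62
eef_pos: [494.1, -136.6, 19.3]
tool_rot: [-3.137, 0.016, -0.07]
force: [-3.0, -0.5, 1.8]
width: 60.0
```

```bash
python3 goal.py; python3 -c "
from h import *
print(stop(read_state()['eef_pos']))
cv2.imwrite('pics/s4.png',get_image('scene')[130:330,200:520].repeat(2,0).repeat(2,1))"
```

```text
t 7.62 pos [ 494.1 -136.6   19.3] rot [-3.137  0.016 -0.07 ] F [-3.  -0.5  1.8] w 60.0 q [-0.01  0.82  0.35  2.04 -0.67  0.41 -0.78]
[-147.2   84.6]
```

View pics/s4.png

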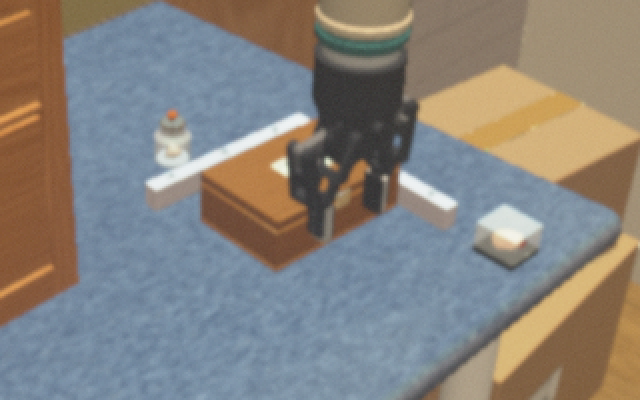

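The fingers bear squarely on the front, and the box is about 36 mm short of the far fence.

Emit:
move_arm:
  series:
    - [[0.007,0,0],0]
    - [[0.014,0,0],0]
    - [[0.02,0,0],0]
    - [[0.026,0,0],0]
    - [[0.03,0,0],0]

```text
clock: 8.3
eef_pos: [526.1, -138.9, 18.9]
tool_rot: [-3.138, 0.014, -0.07]
force: [-2.7, -0.1, 2.2]
width: 59.8
```

Emit:
move_arm:
  series:
    - [[0.002,0,0],0]
    - [[0.004,0,0],0]
    - [[0.006,0,0],0]

```text
clock: 8.68
eef_pos: [530.2, -139.0, 18.7]
tool_rot: [-3.136, 0.017, -0.07]
force: [-8.6, 1.3, 5.1]
width: 60.1
```

```bash
python3 goal.py; python3 -c "
from h import *
print(stop(read_state()['eef_pos']))"
```

```text
t 8.68 pos [ 530.2 -139.    18.7] rot [-3.136  0.017 -0.07 ] F [-8.6  1.3  5.1] w 60.1 q [-0.04  0.85  0.39  1.94 -0.65  0.49 -0.82]
[-111.    84.9]
```

Force is rising at exactly the expected contact point, so I'll press a bit more.

Emit:
move_arm:
  series:
    - [[0.002,0,0],0]
    - [[0.004,0,0],0]
    - [[0.004,0,0],0]

```text
clock: 9.05
eef_pos: [530.3, -138.6, 18.3]
tool_rot: [-3.134, 0.024, -0.072]
force: [-8.8, 0.6, 6.5]
width: 59.8
```

```bash
python3 goal.py
```

```text
t 9.05 pos [ 530.3 -138.6   18.3] rot [-3.134  0.024 -0.072] F [-8.8  0.6  6.5] w 59.8 q [-0.04  0.86  0.39  1.93 -0.65  0.51 -0.83]
```

```bash
python3 - <<'E'
from h import *
print(px2w(cam('scene'),237,270,0), px2w(cam('scene'),230,190,0))
E
python3 goal.py 505,-137,19,-0.07 505,-100,130,0.3 599,-25,130,1.499
```

```text
[621.15763021  68.98709645   0.        ] [831.9025334  -89.27975848   0.        ]
t 9.05 pos [ 530.3 -138.6   18.3] rot [-3.134  0.024 -0.072] F [-8.8  0.6  6.5] w 59.8 q [-0.04  0.86  0.39  1.93 -0.65  0.51 -0.83]
505,-137,19,-0.07 -> [-0.0254, 0.0002, -0.0001] -0.002
505,-100,130,0.3 -> [-0.0307, -0.0375, -0.1107] -0.372
599,-25,130,1.499 -> [0.0576, -0.1191, -0.1123] -1.571
```

Emit:
move_arm:
  series:
    - [[-0.02,0,-0.002],0]
    - [[-0.025,-0.003,-0.055],0]
    - [[-0.026,-0.01,-0.105],-0.17]
    - [[-0.02,-0.03,-0.11],-0.35]
    - [[-0.008,-0.055,-0.11],-0.53]
  claw: 0.4

```text
clock: 9.68
eef_pos: [530.8, -84.3, 130.4]
tool_rot: [-3.126, 0.013, 0.462]
force: [0.2, -0.7, -0.5]
width: 34.4
```

```bash
python3 goal.py 597,-45,130,1.499
```

```text
t 9.68 pos [530.8 -84.3 130.4] rot [-3.126  0.013  0.462] F [ 0.2 -0.7 -0.5] w 34.4 q [-0.15  0.65  0.39  1.92 -0.39  0.67 -0.62]
597,-45,130,1.499 -> [0.0768, -0.0056, -0.0005] -1.037
```

Emit:
move_arm:
  series:
    - [[0.015,-0.001,0],-0.17]
    - [[0.03,-0.002,0],-0.35]
    - [[0.045,-0.003,0],-0.53]
    - [[0.06,-0.005,0],-0.71]
    - [[0.077,-0.006,0],-0.88]

```text
clock: 10.3
eef_pos: [598.4, -44.1, 129.7]
tool_rot: [-3.123, -0.004, 1.348]
force: [0.0, -0.5, -0.8]
width: 34.1
```

```bash
python3 goal.py 597.5,-44,130,1.499  597.5,-44,20,1.499
```

```text
t 10.3 pos [598.4 -44.1 129.7] rot [-3.123 -0.004  1.348] F [ 0.  -0.5 -0.8] w 34.1 q [-0.06  0.69  0.15  1.74 -0.15  0.73 -0.05]
597.5,-44,130,1.499 -> [-0.0001, -0.0009, -0.0003] -0.151
597.5,-44,20,1.499 -> [-0.0005, 0.0011, 0.1097] -0.151
```

Emit:
move_arm:
  series:
    - [[0,0,0],-0.151]
    - [[0,0,0],-0.151]

```text
clock: 10.55
eef_pos: [599.4, -44.1, 129.9]
tool_rot: [-3.126, -0.008, 1.497]
force: [0.1, 0.1, -0.4]
width: 34.2
```

```bash
python3 - <<'E'
from h import *
s=read_state();cv2.imwrite("pics/w5.png",get_image("wrist")); print(s['eef_pos'],s['tool_rot'])
E
python3 goal.py 597.5,-44,20,1.499
```

```text
[599.37498137 -44.10796662 129.87870317] [-3.12609687 -0.00770764  1.49693819]
t 10.6 pos [599.  -44.3 129.8] rot [-3.125 -0.007  1.495] F [-0.4 -1.5  0.3] w 34.1 q [-0.03  0.69  0.11  1.74 -0.11  0.73  0.06]
597.5,-44,20,1.499 -> [-0.0006, 0.0003, 0.1098] -0.004
```

View pics/w5.png

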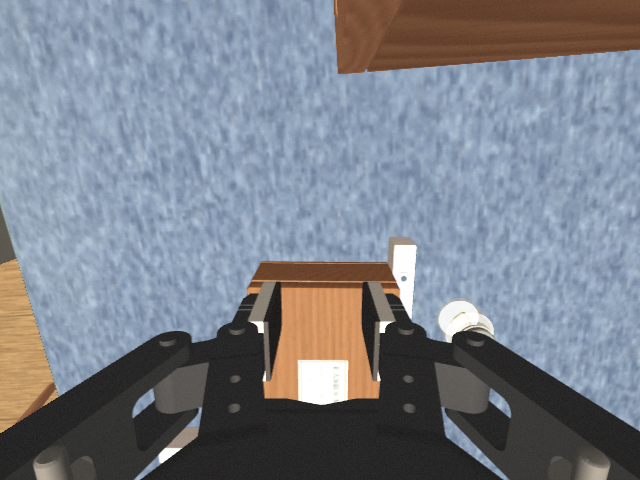

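The left end of the box shows its foot at row 262 (cols 260–388) and its top edge at row 284. The back lies against the far fence.

Run:
```python
from h import *
c=cam('wrist',{'eef_pos':np.array([599.37,-44.1,129.9]),'tool_rot':np.array([-3.1261,-.0077,1.4969])})
for u,v,z in((260,262,0),(388,262,0),(246,285,55),(400,285,55),(391,237,25),(415,239,25)): print(px2w(c,u,v,z).round(1),stop(px2w(c,u,v,z)))
```

```text
[546.  -67.2   0. ] [-100.4  157.6]
[647.3 -74.1   0. ] [  1.1 157.9]
[547.1 -64.4  55. ] [-99.5 160.5]
[646.1 -71.1  55. ] [ -0.3 160.9]
[646. -47.  25.] [ -2.1 184.9]
[662.8 -49.6  25. ] [ 14.9 183.5]
```

Emit:
move_arm:
  series:
    - [[0,0,0.04],-0.004]
    - [[0,0,0.08],-0.004]
    - [[0,0,0.108],-0.004]
    - [[-0.003,0,0.11],-0.004]
    - [[-0.008,0,0.11],-0.004]

```text
clock: 11.22
eef_pos: [597.3, -51.8, 20.6]
tool_rot: [-3.127, -0.007, 1.498]
force: [0.9, 0.5, -0.1]
width: 34.2
```

Emit:
move_arm:
  series:
    - [[-0.002,0,0],0]
    - [[-0.004,0,0],0]
    - [[-0.006,0,0],0]
    - [[-0.008,0,0],0]

```text
clock: 11.72
eef_pos: [597.1, -58.5, 21.0]
tool_rot: [-3.127, -0.009, 1.499]
force: [-0.6, 4.4, 2.3]
width: 34.5
```

```bash
python3 goal.py; python3 -c "
from h import *
print(stop(read_state()['eef_pos']))"
```

```text
t 11.72 pos [597.1 -58.5  21. ] rot [-3.127 -0.009  1.499] F [-0.6  4.4  2.3] w 34.5 q [ 0.01  0.85  0.07  1.79 -0.13  0.52  0.1 ]
[-50.1 169.9]
```

Emit:
move_arm:
  series:
    - [[-0.002,0,0],0]
    - [[-0.004,0,0],0]
    - [[-0.004,0,0],0]

```text
clock: 12.1
eef_pos: [596.8, -62.0, 20.9]
tool_rot: [-3.127, -0.009, 1.499]
force: [0.3, 2.6, 2.2]
width: 34.3
```

Emit:
move_arm:
  series:
    - [[-0.002,0,0],0]
    - [[-0.004,0,0],0]
    - [[-0.004,0,0],0]

```text
clock: 12.48
eef_pos: [596.9, -62.0, 21.0]
tool_rot: [-3.127, -0.014, 1.501]
force: [0.7, 10.2, 3.6]
width: 34.4
```

```bash
python3 goal.py; python3 -c "
from h import *
print(stop(read_state()['eef_pos']))"
```

```text
t 12.47 pos [596.9 -62.   21. ] rot [-3.127 -0.014  1.501] F [ 0.7 10.2  3.6] w 34.4 q [ 0.02  0.85  0.07  1.79 -0.13  0.52  0.11]
[-50.  166.4]
```

Firm stop on the right fence at the expected position. I'll back off, clear the view and check.

Emit:
move_arm:
  series:
    - [[0.012,0,0],0]
    - [[0.02,0,-0.005],0]
    - [[0.022,0,-0.06],0]
    - [[0.025,-0.02,-0.12],0]
    - [[0.06,-0.07,-0.16],0]

```text
clock: 13.1
eef_pos: [542.8, -8.1, 179.5]
tool_rot: [-3.134, -0.012, 1.496]
force: [-0.3, 1.5, 0.2]
width: 33.8
```

```bash
python3 goal.py 450,180,230,1.5
```

```text
t 13.1 pos [542.8  -8.1 179.5] rot [-3.134 -0.012  1.496] F [-0.3  1.5  0.2] w 33.8 q [-0.11  0.55  0.12  1.87 -0.11  0.74  0.  ]
450,180,230,1.5 -> [0.1812, -0.107, -0.0475] -0.004
```

Emit:
move_arm:
  series:
    - [[0.03,-0.035,-0.02],0]
    - [[0.075,-0.07,-0.04],0]
    - [[0.13,-0.1,-0.048],0]
    - [[0.18,-0.107,-0.048],0]
    - [[0.18,-0.107,-0.048],0]

```text
clock: 13.72
eef_pos: [449.3, 183.1, 231.0]
tool_rot: [-3.135, -0.014, 1.504]
force: [-0.1, -1.3, 0.1]
width: 34.4
```

```bash
python3 - <<'E'
from h import *
i=get_image("top"); cv2.imwrite("pics/top6.png",i)
cv2.imwrite("pics/t6.png",cv2.resize(i[130:345,270:450],None,fx=2.7,fy=2.7,interpolation=cv2.INTER_CUBIC))
# bystander motion against first picture
a=cv2.imread("pics/top0.png")
for n,(u,v,r) in dict(vial=(360,148,14),spec=(424,320,15),dish=(182,307,20)).items():
    t=a[v-r:v+r,u-r:u+r]; R=cv2.matchTemplate(i[v-2*r:v+2*r,u-2*r:u+2*r],t,cv2.TM_CCOEFF_NORMED); _,m,_,l=cv2.minMaxLoc(R); print(n,m,l[0]-r,l[1]-r)
E
python3 goal.py
```

```text
vial 0.9973474740982056 0 0
spec 0.9985609650611877 0 0
dish 0.9161051511764526 0 0
t 13.78 pos [449.7 180.1 230.8] rot [-3.135 -0.012  1.5  ] F [-0.6 -1.4 -0.3] w 33.9 q [-0.52  0.4   0.12  1.97 -0.09  0.78 -0.41]
```

View pics/t6.png

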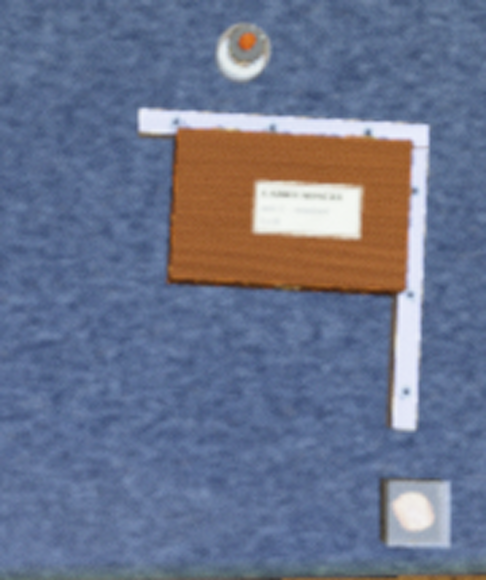

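The box sits in the corner, with lid corners at (177,128), (413,140), (405,293) and (169,281). The bystanders haven't moved. I'll check the numbers before handing in.

Run:
```python
from h import *
c=cam('top')
g=lambda u,v,z:px2w(c,270+u/2.7-.3,130+v/2.7-.3,z)[:2]
B=[g(177,128,55),g(413,140,55),g(405,293,55),g(169,281,55)]
print([stop(p) for p in B],stop(np.mean(B,0)))
d=B[0]-B[1]+B[3]-B[2];e=B[0]+B[1]-B[2]-B[3];print(np.arctan2(-d[0],d[1])-A,np.arctan2(e[1],e[0])-A)
```

```text
[array([ -0.4, 153.7]), array([-0.4, -1.1]), array([-101. ,    0.2]), array([-100.9,  154.1])] [-50.7  76.7]
-0.0003970428544105842 -0.00910109984076407
```

```bash
python3 -c "
from cell import *
print(finish_job())"
```

```text
the job is handed in; nothing more can be done
None
```

The slide box is in the corner of the stop, and I handed the job in at about 13.8 s. No verdict is reported.

**What I did:** I pushed the box right with two fingers on its left end, to about 4 mm short of the right fence. I then pushed it from the front, with a finger either side of the catch, until the force rose and it stopped at the far fence. A last push on the left end brought it up against the right fence, where it stopped with about 10 N.

**Last checks:**
- **Position:** from the top camera, the lid's centre is at about x = -50.7, y = +76.7 mm in the stop's frame. The ideal is -50, +78, and the 1 mm difference is within the camera calibration.
- **Angle:** the box is less than 0.01 rad from square.
- **Bystanders:** the vial, specimen box and petri dish show no shift in the top picture. The match for the dish was weaker (0.92, against 0.997 or better for the others).
- **Robot:** the arm stands clear, with the TCP 231 mm above the desk, touching nothing.

No check failed. I did not measure tilt or lift directly, but the lid's corners fit a box lying flat on the desk.

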